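# Pack the gold guitar hardware into its kit tray

## Task

The gold hardware from the stripped guitar has to be kept together: put the gold pickup, the gold bridge, the gold control knob and the gold jack plate into the plywood tray, each lying flat in the liner pocket shaped for it. Set every part down rather than dropping it, and leave the chrome pickup and the chrome bridge, which belong to another job, where they are.

Things in the scene. Friction and masses are not known exactly. Their poses are not given: they have to be found in the camera images.
- gold_pickup: covered humbucker guitar pickup in a gold cover: box 70 (its x) x 38 (its y) mm with a row of six dark pole screws on top, and a 2 mm thick ear 14 mm wide at each end (84 mm over the ears), 23 mm high, lying base down; origin at the centre of its underside, z up. It can be gripped across its 38 mm width, above the ears. About 140 g.
- gold_bridge: gold tune-o-matic guitar bridge: bar 78 (its x) x 14 (its y) x 10 mm high with a 15 mm round post boss at each end (93 mm overall), six small saddles 8 mm wide standing 4 mm above the bar (14 mm high in all); origin at the centre of its underside, z up. It can be gripped across the 14 mm bar between the bosses. About 70 g.
- gold_knob: gold barrel-shaped control knob with a small dark centre and a short black pointer line on its top, 26 mm diameter at the foot, 25 mm at the top, 20 mm high, standing upright; origin at the centre of its underside, z up. About 20 g. (A black knob of the same shape lies about too and is not wanted.)
- gold_jack: gold square jack plate, 38 x 38 x 3 mm, lying face down with the jack socket's upright round barrel in its middle: nut 18 mm diameter from 3 to 6 mm height, barrel 12 mm diameter from 6 to 26 mm height; origin at the centre of its underside, z up, x and y along the plate's sides. Can be gripped by the barrel. About 50 g.
- chrome_pickup: covered humbucker guitar pickup in a silvery chrome cover: box 70 (its x) x 38 (its y) mm with a row of six dark pole screws on top, and a 2 mm thick ear 14 mm wide at each end (84 mm over the ears), 23 mm high, lying base down; origin at the centre of its underside, z up. Same shape as the gold one; not wanted.
- chrome_bridge: silvery chrome tune-o-matic guitar bridge: bar 78 (its x) x 14 (its y) x 10 mm high with a 15 mm round post boss at each end (93 mm overall), six small saddles 8 mm wide standing 4 mm above the bar (14 mm high in all); origin at the centre of its underside, z up. Same shape as the gold one; not wanted.
- pickup_liner: pale plastic liner, 126 (x) x 84 (y) x 11 mm high, one of four side by side in a row (84 mm pitch along y) in the plywood tray; origin: centre of its underside, z up. In its middle a rectangular pocket 104 (x) x 60 (y) mm; black floor 4 mm above the underside, rim 7 mm above that floor. For the pickup, lengthwise along x. Tray walls stand 4 mm above the rims.
- bridge_liner: pale plastic liner, 126 (x) x 84 (y) x 11 mm high, one of four side by side in a row (84 mm pitch along y) in the plywood tray; origin: centre of its underside, z up. In its middle a slot 114 (x) x 37 (y) mm crossed by a finger recess 46 (x) x 76 (y) mm (a plus sign); black floor 4 mm above the underside, rim 7 mm above that floor. For the bridge, lengthwise along x.
- knob_liner: pale plastic liner, 126 (x) x 84 (y) x 11 mm high, one of four side by side in a row (84 mm pitch along y) in the plywood tray; origin: centre of its underside, z up. In its middle a round well 48 mm in diameter; black floor 4 mm above the underside, rim 7 mm above that floor. For the control knob.
- jack_liner: pale plastic liner, 126 (x) x 84 (y) x 11 mm high, one of four side by side in a row (84 mm pitch along y) in the plywood tray; origin: centre of its underside, z up. In its middle a square pocket 60 x 60 mm; black floor 4 mm above the underside, rim 7 mm above that floor. For the jack plate, plate down, barrel up.

How it is judged:
By the outcome, as a careful person would: the job done as asked, in the order asked, and still so for the second after the job is handed in, with the robot touching nothing.
It also fails if it takes over 99 s, if anything falls off the work surface, if the arm or the gripper's body presses on something with over 40 N, if the wrist force passes 120 N, or if a joint passes its speed limit or range.

## Robot

A 6-joint arm with a two-finger parallel gripper is mounted at the origin on the work surface. World frame = base frame: x ahead of the robot, y to its left, z up, the work surface at z = 0. Lengths are in m, angles in rad, forces in N, time in s.
With the tool pointing down it reaches from about 0.275 to 0.75 m from the base axis. Payload 10.2 kg.
Tool frame: the origin (TCP) lies midway between the tips of the shut fingers; the grasp point (between the pads) lies grip_depth behind it (grip_depth is the distance from the TCP to the grasp point, in m); z points along the fingers, y is the line along which they close (so a half turn about z gives the same grasp; the last joint's range is limited). The gripper opens to 85 mm and grips with 20 to 120 N. Pads are 22 mm wide; open, the fingers measure 114 mm over their backs; the gripper's body (76 mm by 85 mm) begins 54 mm behind the grasp point. The pads swing forward as they close: fully open they stand 13 mm farther back than shut.
Start: joints at [1.097, 0.313, 1.498, -0, 1.331, -0.223], TCP at [0.13, 0.509, 0.231] pointing down, gripper open.
Joint ranges: [-2.94, 2.94], [-0.97, 2.17], [0.19, 2.56], [-1.23, 4.37], [0.02, 3.11], [-2.88, 2.88]. Speed limits (rad/s): [2.39, 2.39, 3.01, 3.14, 3.14, 3.14].

## Interface

Orientations are given as a unit quaternion [w, x, y, z].
In Python, from plant import get_obs, read_camera, hand_in, grip_depth gives the robot as it stands. The module is installed in compiled form; this text tells all that it offers.
- The arm moves only by the tool play_rows, never from a script. Its argument "motion" is a list that holds one entry, the list of rows, each a list of 5 numbers: the closure, from -1 (fully open) to 1 (shut), so that 0 is half open, then the shift along the tool's x, y, z in mm, then the turn about the tool's z in degrees. In form: [[[fingers, x, y, z, twist], ...]]. A call has exactly 5 rows; each row is the pose to reach, as a shift and turn from the pose commanded when the call began, along the tool's axes at that moment; what a row does not reach only later rows make up. A row lasts 1/8 s, in which the tool goes at most 62.5 mm and 10.7 degrees, less where a joint would pass 70% of its speed; a pose out of reach is approached as far as the arm can. A call with a gripper value outside its range is refused whole. The fingers move at their own pace and stop on an object; "grip_force" is the grip in N (left out, the last holds). Time passes only in rows, so rows that repeat a pose let the fingers close, or fill a call up. It gives the time, the measured TCP pose, the force, the opening and the grip force at its end, in the units of the state.
- get_obs(): the state, without advancing time (a new reading comes with each control period).
- read_camera(name): name is "scene" or "top"; returns a dict with "frame" (384x512x3 uint8, blue, green, red), "range_z" (384x512 float32, m along the optical axis (not along the pixel's ray), 0 where there is no reading), "intrinsics" (3x3 intrinsics, pixels), "D" ([k1, k2, p1, p2, k3] as OpenCV has them; the pictures are not rectified), "cam_to_world" (4x4, takes a point from camera to world coordinates). Camera axes: x right, y down, z forward; pixel columns grow to the right and rows downward; lengths in m; the calibration is good to about 2 mm. A picture is of the moment at which its call begins.
- hand_in(): hands the job in; it is judged then, once.
The state is a dict: "time_s": time; "q": joint angles; "dq": joint speeds; "joint_efforts": joint torques, N m; "tool_pos": TCP position; "tool_rot": TCP orientation; "wrist_force": force on the tool from outside, world axes, zero at the start; "moment": the same for the moment, N m; "grip_width": finger opening in m; "grip_force": force on a finger pad.
Only numpy, scipy, OpenCV 4.12 (cv2) and the standard library are available. Lean on these libraries where they do the work, as an engineer would, in place of code of your own. Each camera call takes 0.05 s, during which the arm holds its last target. There are 200 camera calls.

## Working session

There is one attempt and no reset: what is moved stays moved. The work goes in short steps, Python scripts to look and compute and a tool call to move; the robot and the scene stay as the last step left them, time stands still between calls to the robot, and variables do not carry over. Pictures are saved under pics/ and viewed, at most 14 in all, crops included, and the job is handed in when it is done.

Besides the shell and the picture viewer there is one more tool, called after "Emit:" as a command line: name --argument value ..., lists and objects as JSON in quotes. play_rows: Moves the arm, as the interface text tells. Its arguments: {"type":"object","properties":{"motion":{"type":"array"},"grip_force":{"type":"number"}},"required":["motion"]}

```bash
mkdir -p pics; python3 - <<'E'
from plant import *
import cv2,numpy as np,pickle
o=get_obs();print({k:np.round(v,3) for k,v in o.items()},grip_depth)
for n in("scene","top"):
    d=read_camera(n);pickle.dump(d,open(n+".pkl","wb"));cv2.imwrite(f"pics/{n}0.png",cv2.resize(d["frame"],(800,600),interpolation=cv2.INTER_CUBIC))
    print(n,d["intrinsics"],d["D"],np.round(d["cam_to_world"],3))
E
```

```text
{'time_s': np.float64(0.0), 'q': array([ 1.097,  0.313,  1.498, -0.   ,  1.331, -0.223]), 'dq': array([ 0.001,  0.   ,  0.001,  0.001, -0.001, -0.001]), 'joint_efforts': array([ 3.0000e-03, -4.1228e+01, -2.5974e+01, -0.0000e+00,  4.0000e-03,
       -0.0000e+00]), 'tool_pos': array([0.13 , 0.508, 0.231]), 'tool_rot': array([-0.   ,  0.125,  0.992, -0.001]), 'wrist_force': array([-0.152, -0.174, -0.064]), 'moment': array([-0.031,  0.003, -0.065]), 'grip_force': np.float64(0.0), 'grip_width': np.float64(0.086)} 0.0187
scene [[427.99814056   0.         254.2816041 ]
 [  0.         427.99814056 194.75936602]
 [  0.           0.           1.        ]] [-0.06642558  0.          0.          0.          0.        ] [[-0.829  0.336 -0.447  1.043]
 [ 0.559  0.477 -0.678  0.736]
 [-0.015 -0.812 -0.584  0.675]
 [ 0.     0.     0.     1.   ]]
top [[387.78167659   0.         260.48026556]
 [  0.         387.78167659 188.86677204]
 [  0.           0.           1.        ]] [-0.03435587  0.          0.          0.          0.        ] [[ 0.058 -0.976  0.212  0.378]
 [-0.998 -0.057  0.007  0.009]
 [ 0.005 -0.212 -0.977  0.918]
 [ 0.     0.     0.     1.   ]]
```

View pics/scene0.png

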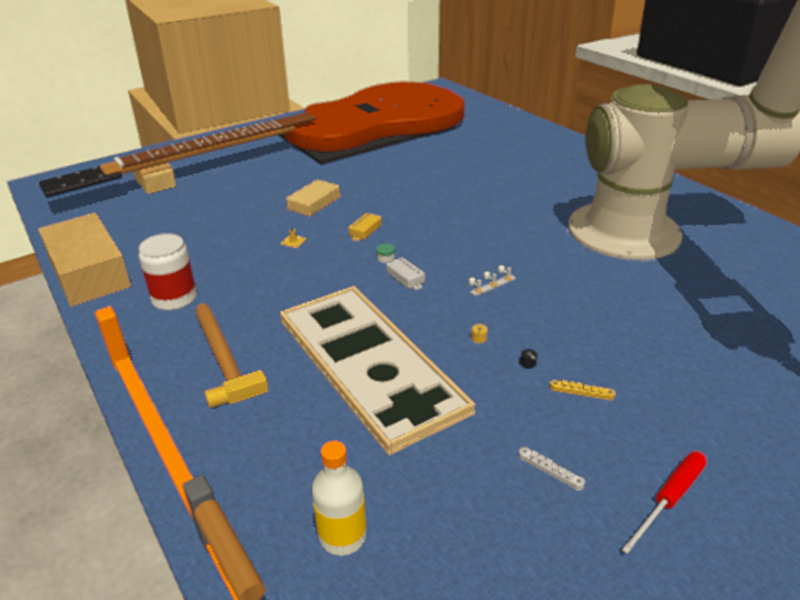

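View pics/top0.png

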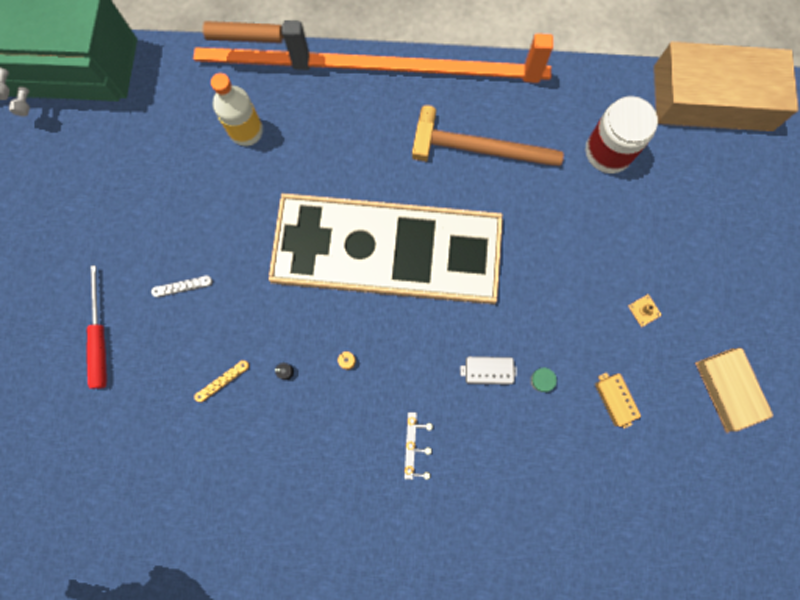

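The scene view shows the tray in the middle with the parts spread around it. The top view (800 px scale) puts the gold knob at (346,360), gold bridge at (221,381), gold pickup at (618,400) and gold jack at (645,310). The tray is at about (387,247), with its pockets left to right: bridge, knob, pickup, jack.

```bash
cat >h.py <<'E'
from plant import *
import cv2,numpy as np,pickle
def pts(d):
    K,D,T=d["intrinsics"],np.array(d["D"]),d["cam_to_world"]
    h,w=d["range_z"].shape
    u,v=np.meshgrid(np.arange(w),np.arange(h))
    n=cv2.undistortPoints(np.stack([u,v],-1).reshape(-1,1,2).astype(float),K,D).reshape(h,w,2)
    r=np.dstack([n,np.ones((h,w))])@T[:3,:3].T   # ray per unit z
    P=r*d["range_z"][...,None]+T[:3,3]
    return r,P,T[:3,3]
def plane(r,o,z): return o+r*((z-o[2])/r[...,2])[...,None]
def rect(xy):
    c,s,a=cv2.minAreaRect((xy*1000).astype(np.float32))
    if s[0]<s[1]: s=s[::-1];a+=90
    return np.round(c,1),np.round(s,1),round((a+90)%180-90,1)  # long axis angle from x
def blob(m,u,v,R=40):
    n,l=cv2.connectedComponents(m.astype(np.uint8))
    ys,xs=np.nonzero(m);i=np.argmin((xs-u)**2+(ys-v)**2)
    return l==l[ys[i],xs[i]]
E
python3 - <<'E'
from h import *
d=pickle.load(open("top.pkl","rb"));r,P,o=pts(d)
hsv=cv2.cvtColor(d["frame"],cv2.COLOR_BGR2HSV)
notblue=~((hsv[...,0]>95)&(hsv[...,0]<130)&(hsv[...,1]>70))
for n,u,v,h in(("pickup",618,400,.023),("bridge",221,381,.012),("knob",346,360,.020),("jack",645,310,.003),("chp",490,370,.023),("chb",181,286,.012),("bknob",284,371,.02),("tray",387,247,.011)):
    u/=1.5625;v/=1.5625
    m=blob(notblue,u,v);z=P[m][:,2]
    print(n,m.sum(),"z pct",np.round(np.percentile(z,[5,50,90,98])*1000,1),"cast",rect(plane(r,o,h)[m][:,:2]),"top",rect(P[m&(P[...,2]>np.percentile(z,98)-.006)][:,:2]))
m=blob(notblue,387/1.5625,247/1.5625)
dark=m&(hsv[...,2]<70)
n,l,st,c=cv2.connectedComponentsWithStats(dark.astype(np.uint8))
for i in range(1,n):
    if st[i,4]>100: q=l==i;print("pocket",np.round(c[i]),np.median(P[q][:,2]),rect(P[q][:,:2]))
pale=m&(hsv[...,2]>190)&(hsv[...,1]<40);print("pale",np.median(P[pale][:,2]),rect(P[pale][:,:2]))
E
```

```text
pickup 672 z pct [-0.6 21.3 24.  25.4] cast (array([ 434.8, -299.9]), array([85.4, 45.7]), 26.8) top (array([ 392. , -163.4]), array([339.3,  72.8]), -73.2)
bridge 325 z pct [-1.9  9.  13.1 15.6] cast (array([427.9, 284.9]), array([94.8, 18.9]), -49.4) top (array([420.3, 162.5]), array([310.7,  65.7]), 86.4)
knob 126 z pct [-1.8 18.2 21.  21.8] cast (array([468.4, 100.9]), array([29.8, 26. ]), 48.8) top (array([432. ,  56.4]), array([141.8,  22.8]), 49.0)
jack 289 z pct [-1.1  2.3 18.2 27.2] cast (array([ 574.2, -351.6]), array([41.8, 41.6]), -57.8) top (array([ 475.7, -174.7]), array([417. ,  10.4]), -60.6)
chp 597 z pct [-0.8 21.7 24.  25.3] cast (array([ 466.5, -108.7]), array([83.3, 39.1]), -86.8) top (array([444.4, -62.2]), array([186.5,  59. ]), -64.7)
chb 287 z pct [-1.9  8.9 13.3 14.7] cast (array([568. , 365.1]), array([95.2, 18.9]), -73.9) top (array([496. , 198.6]), array([441.4,  63.2]), 66.2)
bknob 98 z pct [11.9 19.1 20.9 22.3] cast (array([447.3, 192.5]), array([25. , 22.4]), 49.6) top (array([412.4, 107.9]), array([208.2,  22.4]), 67.4)
tray 8682 z pct [ 5.8 14.9 18.9 21.3] cast (array([649.2,  53.4]), array([356.8, 151.1]), 87.9) top (array([550.6,  57.5]), array([350.6, 341.3]), 87.6)
pocket [264. 160.] 0.009140722942302615 (array([537.8,  15.4]), array([319.2,  55.3]), -2.1)
pocket [231. 155.] 0.009134550613978387 (array([650.8,  96.7]), array([41.7, 38.8]), -84.9)
pocket [299. 163.] 0.009360436441409825 (array([523.4, -49.6]), array([308.4,  60. ]), -11.1)
pale 0.016155007385478815 (array([550.3,  61.2]), array([338.8, 335.7]), 85.5)
```

```bash
python3 - <<'E'
from h import *
d=pickle.load(open("top.pkl","rb"));r,P,o=pts(d);ok=d["range_z"]>0
hsv=cv2.cvtColor(d["frame"],cv2.COLOR_BGR2HSV)
nb=~((hsv[...,0]>95)&(hsv[...,0]<130)&(hsv[...,1]>70))
for n,u,v,lo,h in(("pickup",618,400,.018,.023),("bridge",221,381,.006,.011),("knob",346,360,.015,.02),("jack",645,310,.02,.026),("jackplate",645,310,-.005,.003),("chp",490,370,.018,.023),("chb",181,286,.006,.011),("bknob",284,371,.015,.02)):
    m=blob(nb,u/1.5625,v/1.5625)&ok&(P[...,2]>lo)
    if n=="jackplate": m&=P[...,2]<.008
    q=plane(r,o,h)[m][:,:2]
    print(n,m.sum(),rect(q),np.round(q.mean(0)*1000,1))
m=blob(nb,387/1.5625,247/1.5625)
dark=m&(hsv[...,2]<70)
n,l,st,c=cv2.connectedComponentsWithStats(dark.astype(np.uint8))
k=np.ones((3,3),np.uint8)
for i in range(1,n):
    if st[i,4]>100:
        q=l==i;e=plane(r,o,.016)[q][:,:2]; print("pocket",np.round(c[i]),rect(e),"floor",rect(plane(r,o,.009)[q][:,:2]))
a=m&(hsv[...,1]<40)&(hsv[...,2]>150)
print("pale",rect(plane(r,o,.016)[a][:,:2]))
E
```

```text
pickup 509 (array([ 434.1, -302.1]), array([70.4, 38.2]), 27.2) [ 433.6 -302.3]
bridge 232 (array([428.3, 285.9]), array([90.7, 14.8]), -48.6) [428.4 285.9]
knob 88 (array([469.5, 102.1]), array([23.3, 23.2]), -86.6) [470.3 101.9]
jack 25 (array([ 575.2, -350.1]), array([12.6,  9.6]), -86.7) [ 574.7 -350.4]
jackplate 250 (array([ 574.2, -351.6]), array([41.8, 41.6]), -57.8) [ 573.5 -350.8]
chp 502 (array([ 467.8, -111.1]), array([70.1, 36.8]), -86.7) [ 467.6 -111.7]
chb 211 (array([569.7, 366.3]), array([90.5, 14.5]), -73.9) [569.5 366.9]
bknob 89 (array([447.9, 193.1]), array([23.2, 22.4]), 31.7) [448. 193.]
pocket [264. 160.] (array([646.7,  11.3]), array([96. , 54.8]), -2.2) floor (array([648.8,  11.3]), array([96.8, 55.2]), -2.2)
pocket [231. 155.] (array([648.9,  96. ]), array([41.4, 37.9]), -86.6) floor (array([651. ,  96.7]), array([41.7, 38.2]), -86.6)
pocket [299. 163.] (array([643.4, -72.6]), array([54.3, 52.9]), 88.2) floor (array([645.5, -73.2]), array([54.7, 53.3]), 88.2)
pale (array([653.3,  53.4]), array([351.1, 136.2]), 87.9)
```

```bash
cat >>h.py <<'E'
from scipy.spatial.transform import Rotation as Ro
def go(*targets):
    """world targets (x,y,z mm, closing yaw deg) -> shift/twist for chained calls"""
    s=get_obs();p=np.array(s["tool_pos"])*1000;R=Ro.from_quat(np.array(s["tool_rot"])[[1,2,3,0]]).as_matrix()
    yw=np.degrees(np.arctan2(R[1,1],R[0,1]));print("t",round(s["time_s"],2),"at",p.round(1),"yaw",round(yw,1),"z",R[:,2].round(3),"F",np.round(s["wrist_force"],1),"w",round(s["grip_width"]*1000,1))
    for x,y,z,a in targets:
        d=R.T@(np.array([x,y,z])-p);tw=-((a-yw+180)%360-180) if abs(a-yw)>180 else -(a-yw)
        print(np.round(d,1),round(tw,1))
        p=np.array([x,y,z],float);yw=a;c,s_=np.cos(np.radians(a)),np.sin(np.radians(a))
        R=np.array([[-s_*-1*-1,c,0],[c,s_,0],[0,0,-1.]]).T.T
        R=np.column_stack([[-s_,c,0],[c,s_,0],[0,0,-1]])
E
sed -i '/-s_\*-1/d' h.py
python3 -c "
from h import *
go((380,280,180,30),(440,-10,150,-18),(434,-302,120,-62.8),(434,-302,40,-62.8),(434,-302,7,-62.8))"
```

```text
t 0.1 at [130.2 508.4 230.8] yaw 75.6 z [-0.001 -0.001 -1.   ] F [-0.   0.1  0.1] w 85.3
[-298.7 -159.2   50.9] 45.6
[-281.1  -93.    30. ] 48
[-279.6   84.5   30. ] 44.8
[ 0.  0. 80.] -0.0
[ 0.  0. 33.] -0.0
```

Emit:
play_rows --motion '[[[-1, -60, -32, 10, 9], [-1, -120, -64, 20, 18], [-1, -170, -92, 30, 27], [-1, -220, -120, 40, 36], [-1, -260, -140, 50, 45]]]' --grip_force 40

```text
time_s: 0.72
tool_pos: [0.3487, 0.3066, 0.1809]
tool_rot: [-0.0, 0.498, 0.867, -0.0]
wrist_force: [-1.0, 0.1, -0.6]
grip_width: 0.0857
grip_force: 0.0
```

```bash
python3 -c "
from h import *
go((440,-10,150,-18),(434,-302,120,-62.8),(434,-302,7,-62.8))"
```

```text
t 0.72 at [348.7 306.6 180.9] yaw 30.3 z [-0. -0. -1.] F [-1.   0.1 -0.6] w 85.7
[-319.5  -80.7   30.9] 48.3
[-279.6   84.5   30. ] 44.8
[  0.   0. 113.] -0.0
```

Emit:
play_rows --motion '[[[-1, -62, -16, 6, 10], [-1, -124, -32, 12, 20], [-1, -186, -48, 20, 30], [-1, -248, -64, 25, 40], [-1, -300, -76, 30, 48]]]'

```text
time_s: 1.35
tool_pos: [0.435, 0.0095, 0.1511]
tool_rot: [0.0, 0.807, 0.59, 0.0]
wrist_force: [1.4, 0.4, -0.4]
grip_width: 0.0856
grip_force: 0.0
```

Emit:
play_rows --motion '[[[-1, -62, 16, 6, 9], [-1, -124, 32, 12, 18], [-1, -186, 48, 20, 28], [-1, -240, 66, 25, 38], [-1, -280, 84, 30, 45]]]'

```text
time_s: 1.98
tool_pos: [0.4308, -0.2832, 0.1208]
tool_rot: [-0.0, 0.972, 0.236, -0.0]
wrist_force: [0.2, 0.8, -0.2]
grip_width: 0.0853
grip_force: 0.0
```

```bash
python3 -c "
from h import *
go((434,-302,40,-62.8),(434,-302,7,-62.8))"
```

```text
t 1.98 at [ 430.8 -283.2  120.8] yaw -62.7 z [-0.  0. -1.] F [ 0.2  0.8 -0.2] w 85.3
[-5.8 18.2 80.8] 0.1
[ 0.  0. 33.] -0.0
```

Emit:
play_rows --motion '[[[-1, -6, 18, 20, 0], [-1, -6, 18, 50, 0], [-1, -6, 18, 80, 0], [-1, -6, 18, 80, 0], [-1, -6, 18, 80, 0]]]'

```text
time_s: 2.6
tool_pos: [0.4349, -0.2998, 0.0423]
tool_rot: [0.001, 0.971, 0.239, 0.0]
wrist_force: [0.4, 0.3, 1.1]
grip_width: 0.0854
grip_force: 0.0
```

```bash
python3 - <<'E'
from h import *
go((434,-302,7,-62.8))
for n in("scene","top"):
    d=read_camera(n);r,P,o=pts(d);T=np.linalg.inv(d["cam_to_world"])
    q,_=cv2.projectPoints(np.array([[.434,-.302,.03]]),cv2.Rodrigues(T[:3,:3])[0],T[:3,3],d["intrinsics"],np.array(d["D"]))
    u,v=q.ravel().astype(int);print(u,v)
    c=d["frame"][max(v-60,0):v+60,max(u-70,0):u+70]
    cv2.imwrite(f"pics/{n}1.png",cv2.resize(c,None,fx=3,fy=3))
a,b=cv2.imread("pics/scene1.png"),cv2.imread("pics/top1.png")
h=min(a.shape[0],b.shape[0]);cv2.imwrite("pics/both1.png",cv2.resize(np.hstack([a[:h],b[:h]]),(800,343)))
E
```

```text
t 2.6 at [ 434.9 -299.8   42.3] yaw -62.4 z [ 0.001 -0.001 -1.   ] F [0.4 0.3 1.1] w 85.4
[-1.8  1.5 35.3] 0.4
233 139
396 255
```

View pics/both1.png

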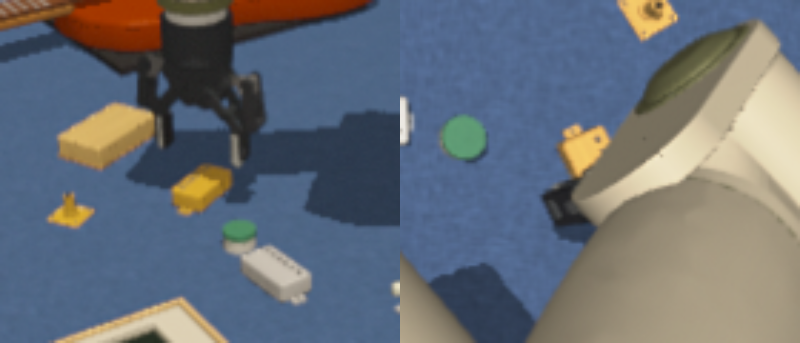

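The left (scene) crop shows the fingertips at (165,145) and (238,160), straddling the gold pickup at (203,188). The right crop (top view) is mostly hidden by the arm. The alignment is good, so I'll descend and grip.

Emit:
play_rows --motion '[[[-1, -1, 1, 12, 0], [-1, -1, 1, 24, 0], [-1, -1, 1, 35, 0], [-1, -1, 1, 35, 0], [0, -1, 1, 35, 0]]]'

```text
time_s: 3.32
tool_pos: [0.4342, -0.3009, 0.0064]
tool_rot: [0.0, 0.971, 0.239, 0.0]
wrist_force: [-0.0, -0.1, 0.1]
grip_width: 0.0698
grip_force: 0.0
```

Emit:
play_rows --motion '[[[0.5, 0, 0, 0, 0], [0.5, 0, 0, 0, 0], [0.5, 0, 0, 0, 0], [0.5, 0, 0, 0, 0], [0.5, 0, 0, 0, 0]]]'

```text
time_s: 3.95
tool_pos: [0.4344, -0.3011, 0.0068]
tool_rot: [0.0, 0.971, 0.239, 0.0]
wrist_force: [0.7, 0.7, 5.1]
grip_width: 0.0372
grip_force: 40.9
```

```bash
python3 -c "
from h import *
go((434,-302,110,-62.8),(648,11,110,-92.1),(648,11,30,-92.1))"
```

```text
t 3.95 at [ 434.4 -301.1    6.8] yaw -62.4 z [ 0.001 -0.001 -1.   ] F [0.7 0.7 5.1] w 37.2
[  -0.7    0.7 -103.2] 0.4
[ 333.4 -180.6    0. ] 29.3
[ 0.  0. 80.] -0.0
```

Emit:
play_rows --motion '[[[0.5, 0, 0, -15, 0], [0.5, 0, 0, -40, 0], [0.5, 0, 0, -70, 0], [0.5, 0, 0, -100, 0], [0.5, 0, 0, -100, 0]]]'

```text
time_s: 4.58
tool_pos: [0.4348, -0.3015, 0.1086]
tool_rot: [0.002, 0.971, 0.239, 0.001]
wrist_force: [0.3, 0.3, -1.0]
grip_width: 0.0371
grip_force: 40.5
```

Emit:
play_rows --motion '[[[0.5, 50, -30, 0, 5], [0.5, 100, -58, 0, 10], [0.5, 150, -85, 0, 15], [0.5, 200, -110, 0, 20], [0.5, 250, -135, 0, 25]]]'

```text
time_s: 5.2
tool_pos: [0.5932, -0.0635, 0.1051]
tool_rot: [-0.0, 1.0, 0.022, -0.001]
wrist_force: [0.3, -1.4, -2.4]
grip_width: 0.037
grip_force: 40.5
```

```bash
python3 -c "
from h import *
go((648,11,105,-92.1),(648,11,30,-92.1))"
```

```text
t 5.2 at [593.2 -63.5 105.1] yaw -87.5 z [-0.002  0.    -1.   ] F [ 0.3 -1.4 -2.4] w 37.0
[ 57.9 -72.    0. ] 4.6
[ 0.  0. 75.] -0.0
```

Emit:
play_rows --motion '[[[0.5, 30, -36, 0, 3], [0.5, 58, -70, 0, 5], [0.5, 58, -72, 20, 5], [0.5, 58, -72, 40, 5], [0.5, 58, -72, 60, 5]]]'

```text
time_s: 5.82
tool_pos: [0.6469, 0.0095, 0.0443]
tool_rot: [-0.0, 1.0, -0.021, -0.001]
wrist_force: [-0.0, -0.9, -1.5]
grip_width: 0.037
grip_force: 40.5
```

```bash
python3 - <<'E'
from h import *
go((648,11,17,-92.1))
d=read_camera("scene");f=d["frame"][150:310,150:330];cv2.imwrite("pics/s2.png",cv2.resize(f,None,fx=3.5,fy=3.5))
E
```

```text
t 5.83 at [646.9   9.5  44.3] yaw -92.4 z [-0.002  0.    -1.   ] F [-0.  -0.9 -1.5] w 37.0
[ 1.1 -1.6 27.3] -0.3
```

View pics/s2.png

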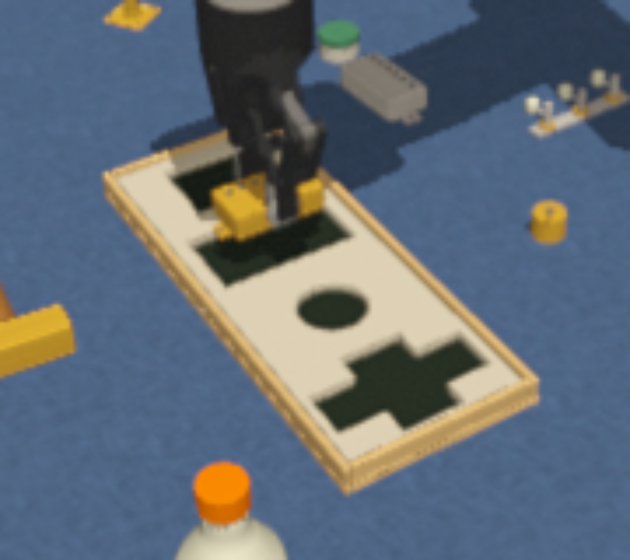

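The pickup (gold, about (265,205)) hangs level over its pocket (about (270,245)) and is lined up with it.

Emit:
play_rows --motion '[[[0.5, 1, -1, 8, 0], [0.5, 1, -1, 15, 0], [0.5, 1, -1, 21, 0], [0.5, 1, -1, 25, 0], [0.5, 1, -1, 27, 0]]]'

```text
time_s: 6.5
tool_pos: [0.6487, 0.0102, 0.0192]
tool_rot: [0.0, 1.0, -0.021, 0.0]
wrist_force: [-0.7, -0.1, -1.4]
grip_width: 0.0369
grip_force: 40.5
```

Emit:
play_rows --motion '[[[0.5, 0, 0, 0.5, 0], [0.5, 0, 0, 1, 0], [0.5, 0, 0, 1, 0], [0.5, 0, 0, 1, 0], [0.5, 0, 0, 1, 0]]]'

```text
time_s: 7.12
tool_pos: [0.6486, 0.0103, 0.0184]
tool_rot: [0.0, 1.0, -0.021, 0.0]
wrist_force: [0.1, 0.8, -0.1]
grip_width: 0.0367
grip_force: 40.5
```

Emit:
play_rows --motion '[[[0.5, 0, 0, 0.5, 0], [0.5, 0, 0, 1, 0], [0.5, 0, 0, 1, 0], [0.5, 0, 0, 1, 0], [0.5, 0, 0, 1, 0]]]'

```text
time_s: 7.75
tool_pos: [0.6486, 0.0103, 0.0173]
tool_rot: [0.0, 1.0, -0.021, 0.0]
wrist_force: [0.2, -0.4, -1.4]
grip_width: 0.0372
grip_force: 40.5
```

Emit:
play_rows --motion '[[[0.5, 0, 0, 0.5, 0], [0.5, 0, 0, 1, 0], [0.5, 0, 0, 1, 0], [0.5, 0, 0, 1, 0], [0.5, 0, 0, 1, 0]]]'

```text
time_s: 8.38
tool_pos: [0.6487, 0.0103, 0.0169]
tool_rot: [0.0, 1.0, -0.021, 0.0]
wrist_force: [-3.3, -0.5, 5.2]
grip_width: 0.0371
grip_force: 41.2
```

Emit:
play_rows --motion '[[[0.1, 0, 0, 0, 0], [-0.1, 0, 0, 0, 0], [-0.2, 0, 0, 0, 0], [-0.2, 0, 0, 0, 0], [-0.3, 0, 0, -3, 0]]]'

```text
time_s: 9.0
tool_pos: [0.6485, 0.0103, 0.0192]
tool_rot: [-0.0, 1.0, -0.021, -0.0]
wrist_force: [-0.4, 0.5, -0.5]
grip_width: 0.0553
grip_force: 0.0
```

Emit:
play_rows --motion '[[[-0.3, 0, 0, -15, 0], [-0.5, 0, 0, -40, 0], [-0.5, 0, 0, -70, 0], [-0.5, 0, 0, -100, 0], [-0.5, 0, 0, -120, 0]]]'

```text
time_s: 9.62
tool_pos: [0.6491, 0.0102, 0.1422]
tool_rot: [0.0, 1.0, -0.021, 0.001]
wrist_force: [0.9, 0.7, -1.0]
grip_width: 0.0637
grip_force: 0.0
```

```bash
python3 -c "
from h import *
go((540,150,125,-68),(428.3,286,80,-48.6+90),(428.3,286,80,-48.6-90))"
```

```text
t 9.62 at [649.1  10.2 142.2] yaw -92.4 z [ 0.003 -0.    -1.   ] F [ 0.9  0.7 -1. ] w 63.7
[-114.8 -135.2   16.8] -24.4
[ -52.6 -167.9   45. ] -109.4
[0. 0. 0.] 180.0
```

```bash
python3 -c "
from h import *
go((575,100,130,-44),(500,200,110,4),(428.3,286,70,41.4))"
```

```text
t 9.62 at [649.1  10.2 142.2] yaw -92.4 z [ 0.003 -0.    -1.   ] F [ 0.9  0.7 -1. ] w 63.7
[-77.8 -86.7  11.9] -48.4
[  19.8 -123.4   20. ] -48
[ 90.8 -65.5  40. ] -37.4
```

Emit:
play_rows --motion '[[[-0.5, -16, -17, 2, -10], [-0.5, -32, -34, 5, -20], [-0.5, -48, -52, 7, -30], [-0.5, -64, -70, 10, -40], [-0.5, -78, -87, 12, -49]]]'

```text
time_s: 10.25
tool_pos: [0.5739, 0.101, 0.1284]
tool_rot: [0.0, 0.917, 0.398, 0.001]
wrist_force: [-0.0, 0.7, 0.3]
grip_width: 0.0639
grip_force: 0.0
```

Emit:
play_rows --motion '[[[-0.5, 4, -25, 4, -10], [-0.5, 8, -50, 8, -20], [-0.5, 12, -75, 12, -30], [-0.5, 16, -100, 16, -40], [-0.5, 20, -123, 20, -48]]]'

```text
time_s: 10.88
tool_pos: [0.4983, 0.2001, 0.1084]
tool_rot: [0.0, 0.676, 0.737, 0.001]
wrist_force: [0.9, 0.8, -0.3]
grip_width: 0.064
grip_force: 0.0
```

```bash
python3 -c "
from h import *
go((428.3,286,60,41.4))"
```

```text
t 10.88 at [498.3 200.1 108.4] yaw 4.9 z [ 0.002  0.    -1.   ] F [ 0.9  0.8 -0.3] w 64.0
[ 91.5 -62.5  48.3] -36.5
```

Emit:
play_rows --motion '[[[-0.3, 30, -20, 10, -10], [-0.3, 60, -40, 20, -20], [-0.3, 91, -62, 30, -30], [-0.3, 91, -62, 48, -36], [-0.3, 91, -62, 48, -36]]]'

```text
time_s: 11.5
tool_pos: [0.4291, 0.2852, 0.0594]
tool_rot: [-0.0, 0.418, 0.909, -0.0]
wrist_force: [0.0, -0.1, -0.2]
grip_width: 0.0556
grip_force: 0.0
```

```bash
python3 - <<'E'
from h import *
go((428.3,286,2,41.4))
d=read_camera("scene");f=d["frame"][140:300,150:420];cv2.imwrite("pics/s3.png",cv2.resize(f,None,fx=2.9,fy=2.9))
E
```

```text
t 11.5 at [429.1 285.2  59.4] yaw 40.6 z [-0.001 -0.    -1.   ] F [ 0.  -0.1 -0.2] w 55.6
[ 1.1 -0.1 57.4] -0.8
```

View pics/s3.png

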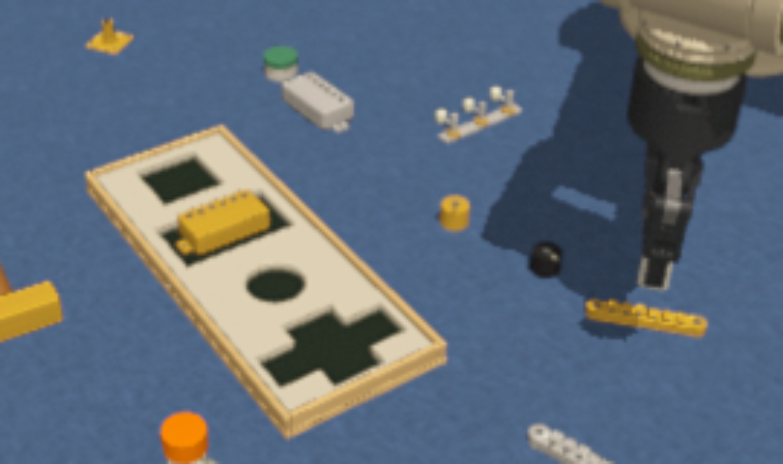

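The pickup at (222,222) lies flat in its pocket. The fingers hang over the middle of the gold bridge at (645,317).

Emit:
play_rows --motion '[[[-0.3, 1, 0, 20, -0.8], [-0.3, 1, 0, 38, -0.8], [-0.3, 1, 0, 50, -0.8], [-0.3, 1, 0, 56, -0.8], [-0.3, 1, 0, 56, -0.8]]]'

```text
time_s: 12.18
tool_pos: [0.429, 0.2858, 0.0035]
tool_rot: [0.0, 0.412, 0.911, 0.0]
wrist_force: [-0.3, -0.3, -0.4]
grip_width: 0.0556
grip_force: 0.0
```

Emit:
play_rows --motion '[[[0.3, 0, 0, 0, 0], [0.8, 0, 0, 0, 0], [1, 0, 0, 0, 0], [1, 0, 0, 0, 0], [1, 0, 0, 0, 0]]]'

```text
time_s: 12.8
tool_pos: [0.4291, 0.286, 0.0038]
tool_rot: [0.0, 0.411, 0.912, 0.0]
wrist_force: [-1.3, -0.5, 5.7]
grip_width: 0.0127
grip_force: 39.6
```

```bash
python3 -c "
from h import *
go((428.3,286,100,41.4),(653,180.5,100,87.9))"
```

```text
t 12.8 at [429.1 286.    3.8] yaw 41.4 z [ 0.001  0.    -1.   ] F [-1.3 -0.5  5.7] w 12.7
[  0.5  -0.5 -96.2] 0.0
[-227.7   98.8    0. ] -46.5
```

Emit:
play_rows --motion '[[[1, 0, 0, -15, 0], [1, 0, 0, -40, 0], [1, 0, 0, -65, 0], [1, 0, 0, -80, 0], [1, 0, 0, -80, 0]]]'

```text
time_s: 13.42
tool_pos: [0.4292, 0.2861, 0.0842]
tool_rot: [0.001, 0.411, 0.912, 0.001]
wrist_force: [-0.2, -0.5, -1.1]
grip_width: 0.0123
grip_force: 39.1
```

Emit:
play_rows --motion '[[[1, -46, 20, 0, -9], [1, -92, 40, 0, -18], [1, -138, 60, 0, -28], [1, -184, 80, 0, -37], [1, -227, 98, 0, -46]]]'

```text
time_s: 14.05
tool_pos: [0.6534, 0.1795, 0.0818]
tool_rot: [-0.001, 0.02, 1.0, -0.0]
wrist_force: [0.5, 0.3, -0.7]
grip_width: 0.0124
grip_force: 39.2
```

```bash
python3 - <<'E'
from h import *
go((653,180.5,50,87.9))
E
```

```text
t 14.05 at [653.4 179.5  81.8] yaw 87.7 z [-0.002 -0.    -1.   ] F [ 0.5  0.3 -0.7] w 12.4
[ 0.4  1.  31.8] -0.2
```

Emit:
play_rows --motion '[[[1, 0, 1, 15, 0], [1, 0, 1, 30, 0], [1, 0, 1, 41, 0], [1, 0, 1, 41, 0], [1, 0, 1, 41, 0]]]'

```text
time_s: 14.68
tool_pos: [0.6526, 0.1819, 0.0429]
tool_rot: [0.0, 0.022, 1.0, 0.0]
wrist_force: [0.1, -0.1, -0.4]
grip_width: 0.0128
grip_force: 39.2
```

```bash
python3 - <<'E'
from h import *
go((653,180.5,14,87.9))
d=read_camera("scene");f=d["frame"][150:310,150:330];cv2.imwrite("pics/s4.png",cv2.resize(f,None,fx=3.5,fy=3.5))
E
```

```text
t 14.68 at [652.6 181.9  42.9] yaw 87.4 z [ 0.001  0.    -1.   ] F [ 0.1 -0.1 -0.4] w 12.8
[-0.4 -1.3 28.9] -0.5
```

View pics/s4.png

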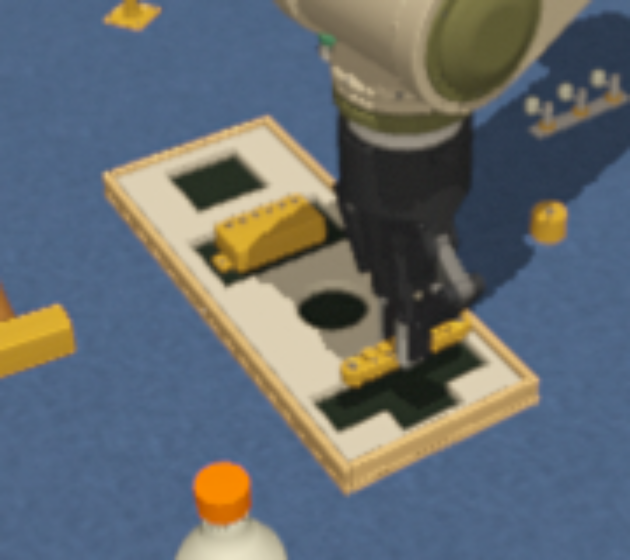

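The bridge (405,350) hangs parallel above the plus-shaped slot (400,385). I'll lower it.

Emit:
play_rows --motion '[[[1, 0, -1, 8, 0], [1, 0, -1, 16, 0], [1, 0, -1, 22, 0], [1, 0, -1, 26, 0], [1, 0, -1, 26, 0]]]'

```text
time_s: 15.35
tool_pos: [0.6524, 0.1805, 0.0159]
tool_rot: [-0.0, 0.022, 1.0, -0.0]
wrist_force: [-0.5, 0.3, -1.1]
grip_width: 0.0126
grip_force: 39.2
```

Emit:
play_rows --motion '[[[1, 0, 0, 1, 0], [1, 0, 0, 2, 0], [1, 0, 0, 2, 0], [1, 0, 0, 2, 0], [1, 0, 0, 2, 0]]]'

```text
time_s: 15.98
tool_pos: [0.6525, 0.1805, 0.0144]
tool_rot: [0.0, 0.022, 1.0, 0.0]
wrist_force: [0.2, -0.5, -0.8]
grip_width: 0.0124
grip_force: 39.2
```

Emit:
play_rows --motion '[[[1, 0, 0, 0.5, 0], [1, 0, 0, 1, 0], [1, 0, 0, 1, 0], [1, 0, 0, 1, 0], [1, 0, 0, 1, 0]]]'

```text
time_s: 16.6
tool_pos: [0.6526, 0.1806, 0.0138]
tool_rot: [0.0, 0.022, 1.0, -0.0]
wrist_force: [-2.6, 0.1, 6.1]
grip_width: 0.0124
grip_force: 39.8
```

Emit:
play_rows --motion '[[[0.6, 0, 0, 0, 0], [0.4, 0, 0, 0, 0], [0.3, 0, 0, 0, 0], [0.3, 0, 0, 0, 0], [0.3, 0, 0, -3, 0]]]'

```text
time_s: 17.23
tool_pos: [0.6524, 0.1805, 0.0161]
tool_rot: [-0.0, 0.022, 1.0, -0.0]
wrist_force: [0.9, -0.2, 1.3]
grip_width: 0.0298
grip_force: 0.0
```

Emit:
play_rows --motion '[[[0.3, 0, 0, -15, 0], [0.2, 0, 0, -40, 0], [0, 0, 0, -70, 0], [0, 0, 0, -90, 0], [0, 0, 0, -90, 0]]]'

```text
time_s: 17.85
tool_pos: [0.6534, 0.1807, 0.1089]
tool_rot: [0.002, 0.022, 1.0, 0.0]
wrist_force: [0.2, 0.3, -0.6]
grip_width: 0.043
grip_force: 0.0
```

```bash
python3 -c "
from h import *
go((470,102,90,60),(470,102,60,60))"
```

```text
t 17.85 at [653.4 180.7 108.9] yaw 87.4 z [ 0.004  0.    -1.   ] F [ 0.2  0.3 -0.6] w 43.0
[179.8 -86.8  18. ] 27.4
[ 0.  0. 30.] 0
```

Emit:
play_rows --motion '[[[-0.3, 45, -22, 2, 0], [-0.3, 90, -44, 5, 0], [-0.3, 135, -66, 10, 0], [-0.3, 175, -87, 18, 0], [-0.3, 175, -87, 50, 0]]]'

```text
time_s: 18.48
tool_pos: [0.4722, 0.1008, 0.0568]
tool_rot: [0.001, 0.023, 1.0, -0.0]
wrist_force: [0.6, 0.2, -0.3]
grip_width: 0.0551
grip_force: 0.0
```

```bash
python3 - <<'E'
from h import *
go((470,102,7,87.9))
d=read_camera("scene");f=d["frame"][150:310,150:370];cv2.imwrite("pics/s5.png",cv2.resize(f,None,fx=3.5,fy=3.5))
E
```

```text
t 18.48 at [472.2 100.8  56.8] yaw 87.4 z [ 0.001 -0.    -1.   ] F [ 0.6  0.2 -0.3] w 55.1
[ 2.4  1.1 49.8] -0.5
```

View pics/s5.png

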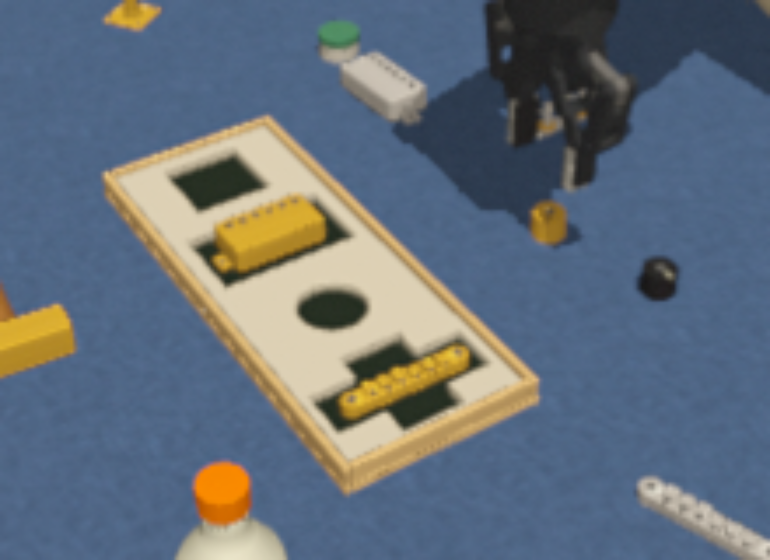

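The bridge (405,383) lies in its slot. The fingers at (520,140) and (580,180) straddle the knob at (548,222).

Emit:
play_rows --motion '[[[-0.3, 2, 1, 16, 0], [-0.3, 2, 1, 32, 0], [-0.3, 2, 1, 44, 0], [-0.3, 2, 1, 48, 0], [-0.3, 2, 1, 48, 0]]]' --grip_force 30

```text
time_s: 19.15
tool_pos: [0.4719, 0.1026, 0.0084]
tool_rot: [-0.0, 0.022, 1.0, -0.0]
wrist_force: [0.7, -0.1, 0.4]
grip_width: 0.0555
grip_force: 0.0
```

Emit:
play_rows --motion '[[[0.2, 0, 0, 0, 0], [0.5, 0, 0, 0, 0], [0.8, 0, 0, 0, 0], [0.8, 0, 0, 0, 0], [0.8, 0, 0, 0, 0]]]'

```text
time_s: 19.77
tool_pos: [0.4721, 0.1026, 0.0088]
tool_rot: [0.0, 0.022, 1.0, -0.0]
wrist_force: [-1.1, -0.0, 6.2]
grip_width: 0.0235
grip_force: 29.5
```

```bash
python3 -c "
from h import *
go((470,102,68,87.9),(650,96,68,87.9))"
```

```text
t 19.77 at [472.1 102.6   8.8] yaw 87.4 z [ 0.001 -0.    -1.   ] F [-1.1 -0.   6.2] w 23.5
[  2.   -0.7 -59.2] -0.5
[-180.1    0.6    0. ] -0.0
```

Emit:
play_rows --motion '[[[0.8, 0, 0, -15, 0], [0.8, 0, 0, -40, 0], [0.8, 0, 0, -60, 0], [0.8, -40, 0, -60, 0], [0.8, -90, 2, -60, 0]]]'

```text
time_s: 20.4
tool_pos: [0.563, 0.1005, 0.0699]
tool_rot: [0.001, 0.022, 1.0, -0.0]
wrist_force: [0.4, 0.0, 0.2]
grip_width: 0.0232
grip_force: 29.7
```

```bash
python3 -c "
from h import *
go((652,96,50,87.9))"
```

```text
t 20.4 at [563.  100.5  69.9] yaw 87.4 z [ 0.001 -0.    -1.   ] F [0.4 0.  0.2] w 23.2
[-89.1  -0.6  20. ] -0.5
```

Emit:
play_rows --motion '[[[0.8, -40, 0, 0, 0], [0.8, -80, 0, 0, 0], [0.8, -89, 0, 10, 0], [0.8, -89, 0, 22, 0], [0.8, -89, 0, 22, 0]]]'

```text
time_s: 21.02
tool_pos: [0.6491, 0.0968, 0.0451]
tool_rot: [-0.002, 0.022, 1.0, 0.0]
wrist_force: [0.4, 0.5, -0.8]
grip_width: 0.0237
grip_force: 29.7
```

```bash
python3 - <<'E'
from h import *
go((652,96,19,87.9))
d=read_camera("scene");f=d["frame"][150:310,150:330];cv2.imwrite("pics/s6.png",cv2.resize(f,None,fx=3.5,fy=3.5))
E
```

```text
t 21.02 at [649.1  96.8  45.1] yaw 87.4 z [-0.003  0.    -1.   ] F [ 0.4  0.5 -0.8] w 23.7
[-3.  -0.6 26.1] -0.5
```

View pics/s6.png

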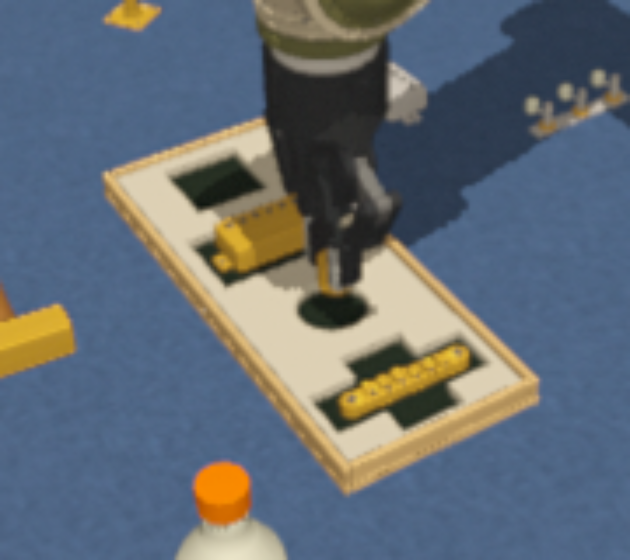

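The knob (330,270) hangs over the round well (333,310).

Emit:
play_rows --motion '[[[0.8, -2, 0, 8, 0], [0.8, -2, 0, 15, 0], [0.8, -2, 0, 21, 0], [0.8, -2, 0, 24, 0], [0.8, -2, 0, 24, 0]]]'

```text
time_s: 21.7
tool_pos: [0.6526, 0.0964, 0.0221]
tool_rot: [-0.0, 0.022, 1.0, 0.0]
wrist_force: [-0.1, -0.5, -0.0]
grip_width: 0.0233
grip_force: 29.7
```

Emit:
play_rows --motion '[[[0.8, 0, 0, 1, 0], [0.8, 0, 0, 1.5, 0], [0.8, 0, 0, 1.5, 0], [0.8, 0, 0, 1.5, 0], [0.8, 0, 0, 1.5, 0]]]'

```text
time_s: 22.32
tool_pos: [0.6527, 0.0965, 0.0208]
tool_rot: [0.0, 0.022, 1.0, -0.0]
wrist_force: [0.3, -0.7, 0.4]
grip_width: 0.0235
grip_force: 29.7
```

Emit:
play_rows --motion '[[[0.8, 0, 0, 0.5, 0], [0.8, 0, 0, 1, 0], [0.8, 0, 0, 1.5, 0], [0.8, 0, 0, 1.5, 0], [0.8, 0, 0, 1.5, 0]]]'

```text
time_s: 22.95
tool_pos: [0.6527, 0.0964, 0.0193]
tool_rot: [0.0, 0.022, 1.0, 0.0]
wrist_force: [0.4, 0.8, -0.0]
grip_width: 0.0237
grip_force: 29.7
```

Emit:
play_rows --motion '[[[0.8, 0, 0, 0.3, 0], [0.8, 0, 0, 0.7, 0], [0.8, 0, 0, 0.7, 0], [0.8, 0, 0, 0.7, 0], [0.8, 0, 0, 0.7, 0]]]'

```text
time_s: 23.58
tool_pos: [0.6528, 0.0964, 0.0189]
tool_rot: [0.0, 0.022, 1.0, -0.0]
wrist_force: [-2.6, -0.5, 4.4]
grip_width: 0.0233
grip_force: 30.2
```

Emit:
play_rows --motion '[[[0.3, 0, 0, 0, 0], [0.2, 0, 0, 0, 0], [0.1, 0, 0, 0, 0], [0.1, 0, 0, 0, 0], [0.1, 0, 0, -3, 0]]]'

```text
time_s: 24.2
tool_pos: [0.6526, 0.0964, 0.0215]
tool_rot: [-0.0, 0.022, 1.0, 0.0]
wrist_force: [0.3, 0.1, -0.7]
grip_width: 0.0388
grip_force: 0.0
```

Emit:
play_rows --motion '[[[0.1, 0, 0, -15, 0], [0.1, 0, 0, -40, 0], [0.1, 0, 0, -70, 0], [0.1, 0, 0, -100, 0], [0.1, 0, 0, -110, 0]]]'

```text
time_s: 24.82
tool_pos: [0.6535, 0.0965, 0.1345]
tool_rot: [0.002, 0.022, 1.0, -0.0]
wrist_force: [-0.3, 0.0, 0.3]
grip_width: 0.0386
grip_force: 0.0
```

```bash
python3 -c "
from h import *
go((630,-150,125,50),(575,-350.5,80,32.2))"
```

```text
t 24.82 at [653.5  96.5 134.5] yaw 87.4 z [ 0.004 -0.    -1.   ] F [-0.3  0.   0.3] w 38.6
[  12.5 -247.3    9.4] 37.4
[ -86.7 -188.9   45. ] 17.8
```

Emit:
play_rows --motion '[[[0, 3, -50, 2, 8], [0, 6, -100, 4, 16], [0, 9, -150, 6, 24], [0, 12, -200, 8, 31], [0, 12, -247, 9, 37]]]'

```text
time_s: 25.45
tool_pos: [0.629, -0.1514, 0.1221]
tool_rot: [-0.001, 0.34, 0.94, 0.0]
wrist_force: [1.3, 0.3, -0.5]
grip_width: 0.0426
grip_force: 0.0
```

Emit:
play_rows --motion '[[[0, -22, -47, 10, 6], [0, -44, -94, 20, 12], [0, -66, -142, 30, 18], [0, -86, -189, 40, 18], [0, -86, -189, 45, 18]]]'

```text
time_s: 26.08
tool_pos: [0.5737, -0.3533, 0.0763]
tool_rot: [-0.001, 0.484, 0.875, -0.0]
wrist_force: [0.4, 0.2, -0.3]
grip_width: 0.0427
grip_force: 0.0
```

```bash
python3 - <<'E'
from h import *
go((575,-350.5,55,32.2),(575,-350.5,9,32.2))
d=read_camera("scene");f=d["frame"][90:310,130:330];cv2.imwrite("pics/s7.png",cv2.resize(f,None,fx=2.7,fy=2.7))
E
```

```text
t 26.07 at [ 573.7 -353.3   76.3] yaw 32.2 z [-0.001  0.001 -1.   ] F [ 0.4  0.2 -0.3] w 42.7
[ 1.6  2.6 21.3] -0.0
[ 0.  0. 46.] -0.0
```

View pics/s7.png

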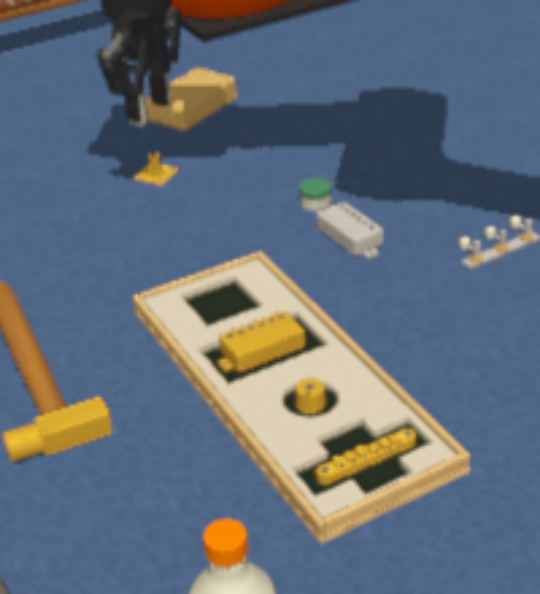

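The knob at (310,397) stands upright in its well. The fingers at (140,100) are above the jack's barrel at (155,160).

Emit:
play_rows --motion '[[[0, 1, 2, 10, 0], [0, 1, 2, 25, 0], [0, 1, 2, 45, 0], [0, 1, 2, 60, 0], [0, 1, 2, 66, 0]]]'

```text
time_s: 26.75
tool_pos: [0.5764, -0.3479, 0.01]
tool_rot: [-0.001, 0.481, 0.876, 0.0]
wrist_force: [0.5, 0.9, -0.1]
grip_width: 0.0427
grip_force: 0.0
```

Emit:
play_rows --motion '[[[0, 0, 0, 0, 0], [0.5, 0, 0, 0, 0], [0.8, 0, 0, 0, 0], [1, 0, 0, 0, 0], [1, 0, 0, 0, 0]]]'

```text
time_s: 27.38
tool_pos: [0.577, -0.3486, 0.0124]
tool_rot: [0.001, 0.482, 0.876, -0.0]
wrist_force: [-0.3, 0.3, 5.5]
grip_width: 0.0105
grip_force: 29.5
```

Emit:
play_rows --motion '[[[1, 0, 0, 0, 0], [1, 0, 0, -10, 0], [1, 0, 0, -30, 0], [1, 0, 0, -60, 0], [1, 0, 0, -70, 0]]]'

```text
time_s: 28.0
tool_pos: [0.5775, -0.3489, 0.0845]
tool_rot: [0.002, 0.481, 0.876, -0.0]
wrist_force: [0.1, 0.0, -0.5]
grip_width: 0.01
grip_force: 29.2
```

```bash
python3 -c "
from h import *
go((646,-73,80,-2.1))"
```

```text
t 28.0 at [ 577.5 -348.9   84.5] yaw 32.4 z [ 0.003 -0.003 -1.   ] F [ 0.1  0.  -0.5] w 10.0
[196.1 205.8   4. ] 34.5
```

Emit:
play_rows --motion '[[[1, 39, 41, 0, 7], [1, 78, 82, 0, 14], [1, 118, 124, 0, 21], [1, 157, 165, 0, 28], [1, 196, 206, 0, 34.5]]]'

```text
time_s: 28.62
tool_pos: [0.6455, -0.0705, 0.0816]
tool_rot: [-0.0, 0.721, 0.693, -0.0]
wrist_force: [0.6, -0.4, -1.1]
grip_width: 0.0103
grip_force: 29.3
```

Emit:
play_rows --motion '[[[1, 0, 0, 5, 0], [1, 0, 0, 15, 0], [1, 0, 0, 28, 0], [1, 0, 0, 30, 0], [1, 0, 0, 30, 0]]]'

```text
time_s: 29.25
tool_pos: [0.6454, -0.0731, 0.0514]
tool_rot: [-0.0, 0.72, 0.694, -0.0]
wrist_force: [-1.0, -1.1, -1.5]
grip_width: 0.0102
grip_force: 29.3
```

```bash
python3 - <<'E'
from h import *
go((647,-72,23,-2.1))
d=read_camera("scene");f=d["frame"][120:290,140:320];cv2.imwrite("pics/s8.png",cv2.resize(f,None,fx=3.5,fy=3.5))
E
```

```text
t 29.25 at [645.4 -73.1  51.4] yaw -2.1 z [-0.  0. -1.] F [-1.  -1.1 -1.5] w 10.2
[ 1.1  1.6 28.4] -0.0
```

View pics/s8.png

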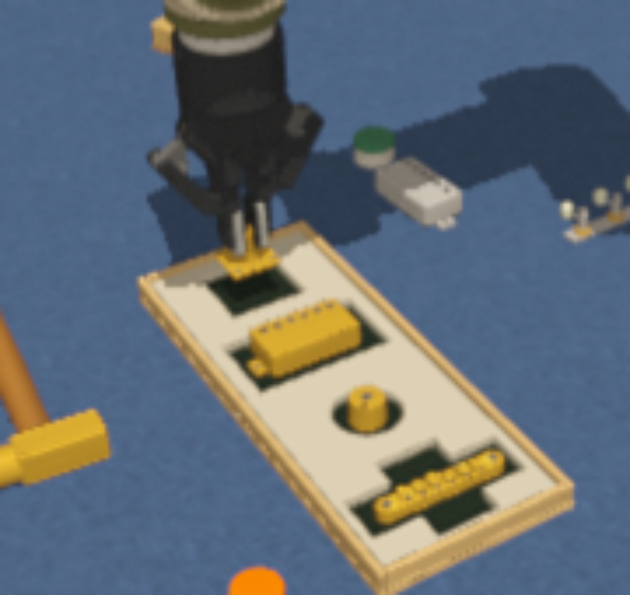

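The jack plate (247,262) hangs level over the square pocket (253,290).

Emit:
play_rows --motion '[[[1, 1, 1, 8, 0], [1, 1, 1, 16, 0], [1, 1, 1, 22, 0], [1, 1, 1, 26, 0], [1, 1, 1, 26, 0]]]'

```text
time_s: 29.92
tool_pos: [0.6464, -0.0714, 0.0253]
tool_rot: [-0.0, 0.72, 0.694, -0.0]
wrist_force: [-0.1, 0.4, -0.3]
grip_width: 0.0101
grip_force: 29.3
```

Emit:
play_rows --motion '[[[1, 0, 0, 0.5, 0], [1, 0, 0, 1, 0], [1, 0, 0, 1.5, 0], [1, 0, 0, 1.5, 0], [1, 0, 0, 1.5, 0]]]'

```text
time_s: 30.55
tool_pos: [0.6465, -0.0715, 0.0241]
tool_rot: [0.0, 0.72, 0.694, 0.0]
wrist_force: [-0.4, -0.5, 0.8]
grip_width: 0.0102
grip_force: 29.3
```

Emit:
play_rows --motion '[[[1, 0, 0, 0.5, 0], [1, 0, 0, 1, 0], [1, 0, 0, 1, 0], [1, 0, 0, 1, 0], [1, 0, 0, 1, 0]]]'

```text
time_s: 31.18
tool_pos: [0.6465, -0.0715, 0.0231]
tool_rot: [0.0, 0.72, 0.694, -0.0]
wrist_force: [0.3, -0.4, -0.3]
grip_width: 0.0099
grip_force: 29.3
```

Emit:
play_rows --motion '[[[1, 0, 0, 0.5, 0], [1, 0, 0, 1, 0], [1, 0, 0, 1, 0], [1, 0, 0, 1, 0], [1, 0, 0, 1, 0]]]'

```text
time_s: 31.8
tool_pos: [0.6465, -0.0715, 0.0223]
tool_rot: [0.0, 0.72, 0.694, 0.0]
wrist_force: [-2.5, 0.8, 4.3]
grip_width: 0.0102
grip_force: 29.6
```

Emit:
play_rows --motion '[[[1, 0, 0, 0.5, 0], [1, 0, 0, 0.5, 0], [1, 0, 0, 0.5, 0], [1, 0, 0, 0.5, 0], [1, 0, 0, 0.5, 0]]]'

```text
time_s: 32.42
tool_pos: [0.6466, -0.0715, 0.0223]
tool_rot: [0.0, 0.72, 0.694, 0.0]
wrist_force: [-4.6, -0.1, 7.9]
grip_width: 0.0103
grip_force: 30.0
```

It's in contact, so I'll release, rise and move clear.

Emit:
play_rows --motion '[[[0.6, 0, 0, -0.5, 0], [0.4, 0, 0, -0.5, 0], [0.2, 0, 0, -0.5, 0], [0.2, 0, 0, -0.5, 0], [0.2, 0, 0, -3, 0]]]'

```text
time_s: 33.05
tool_pos: [0.6464, -0.0715, 0.0244]
tool_rot: [-0.0, 0.72, 0.694, -0.0]
wrist_force: [0.7, -0.7, 0.4]
grip_width: 0.0341
grip_force: 0.0
```

Emit:
play_rows --motion '[[[0.2, 0, 0, -15, 0], [0.2, 0, 0, -40, 0], [0.2, 0, 0, -70, 0], [0.2, 0, 0, -100, 0], [0.2, 0, 0, -130, 0]]]'

```text
time_s: 33.67
tool_pos: [0.6466, -0.0715, 0.1569]
tool_rot: [0.001, 0.72, 0.694, 0.0]
wrist_force: [-0.2, -0.5, -0.0]
grip_width: 0.034
grip_force: 0.0
```

```bash
python3 -c "
from h import *
go((500,-270,160,-30))"
```

```text
t 33.67 at [646.6 -71.5 156.9] yaw -2.1 z [ 0.001 -0.    -1.   ] F [-0.2 -0.5 -0. ] w 34.0
[-203.7 -139.3   -3.2] 27.9
```

Emit:
play_rows --motion '[[[0.2, -40, -28, -3, 5], [0.2, -80, -56, -3, 10], [0.2, -120, -84, -3, 15], [0.2, -160, -112, -3, 22], [0.2, -200, -139, -3, 28]]]'

```text
time_s: 34.3
tool_pos: [0.4995, -0.2676, 0.1589]
tool_rot: [0.001, 0.867, 0.498, 0.0]
wrist_force: [0.4, 0.1, -0.3]
grip_width: 0.0344
grip_force: 0.0
```

Emit:
play_rows --motion '[[[0.2, 0, 0, 0, 0], [0.2, 0, 0, 0, 0], [0.2, 0, 0, 0, 0], [0.2, 0, 0, 0, 0], [0.2, 0, 0, 0, 0]]]'

```text
time_s: 34.92
tool_pos: [0.5007, -0.2659, 0.1576]
tool_rot: [-0.0, 0.866, 0.5, -0.0]
wrist_force: [0.2, 0.0, -0.8]
grip_width: 0.0338
grip_force: 0.0
```

```bash
python3 - <<'E'
from h import *
d=read_camera("top");cv2.imwrite("pics/t9.png",cv2.resize(d["frame"][90:290,80:360],(784,560)))
r,P,o=pts(d);hsv=cv2.cvtColor(d["frame"],cv2.COLOR_BGR2HSV)
m=(hsv[...,0]>12)&(hsv[...,0]<30)&(hsv[...,1]>130)&(P[...,2]<.05)&(d["range_z"]>0)
n,l,st,c=cv2.connectedComponentsWithStats(m.astype(np.uint8))
for i in range(1,n):
    if st[i,4]>40:
        q=P[l==i];print(c[i].round(),st[i,4],rect(q[:,:2]),np.percentile(q[:,2],[50,90,97]).round(4))
d=read_camera("scene");cv2.imwrite("pics/s9.png",cv2.resize(d["frame"][140:310,140:380],(784,555)))
E
```

```text
[135.  34.] 140 (array([968.3, 368.4]), array([55.6, 21.1]), 89.0) [0.0163 0.0185 0.019 ]
[271.  41.] 795 (array([968.9,  13.5]), array([332.6,  23.3]), 89.8) [0.0167 0.0187 0.0197]
[303.  91.] 1041 (array([845.8, -97.1]), array([238.4,  88.2]), -88.8) [0.0228 0.0256 0.0267]
[158.  84.] 132 (array([825.7, 288.6]), array([53.3, 24.7]), -50.1) [0.0353 0.047  0.0485]
[195. 154.] 207 (array([650.4, 179.6]), array([91.4, 14.2]), -2.4) [0.0193 0.0231 0.0248]
[265. 159.] 479 (array([647.4,   9. ]), array([86., 40.]), -1.6) [0.0317 0.0339 0.0349]
[230. 155.] 98 (array([650.2,  95.3]), array([23.1, 22.9]), 80.3) [0.0284 0.0305 0.0311]
[299. 162.] 239 (array([646. , -74.1]), array([39. , 38.9]), -4.0) [0.0124 0.018  0.0357]
```

View pics/t9.png

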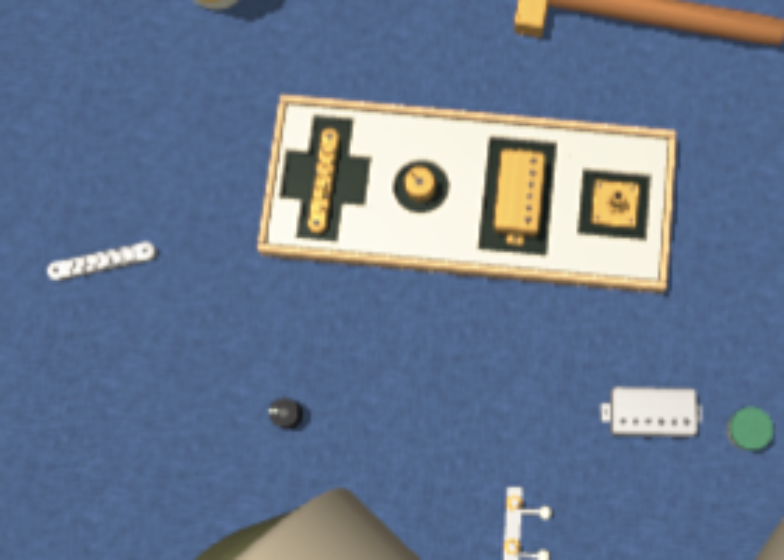

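View pics/s9.png

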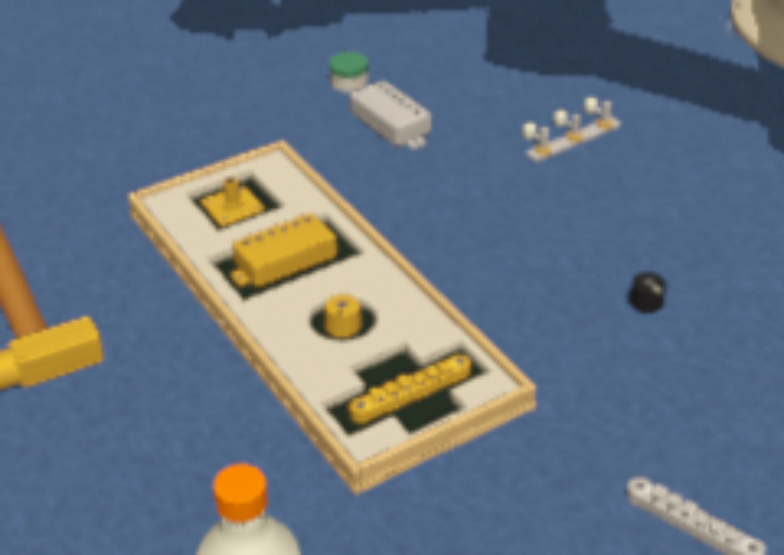

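Both pictures show all four gold parts flat in their pockets: bridge (323,180), knob (420,185), pickup (518,195) and jack (617,203) in the top view. The chrome parts haven't moved, and the robot is clear of everything.

```bash
python3 -c "
from plant import *
print(hand_in())"
```

```text
the job is handed in; nothing more can be done
None
```

The gold pickup, bridge, knob and jack plate were each set down flat in their own liner pockets, in that order. The chrome parts were left untouched, and I handed the job in after about 35 s of robot time.

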